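# Clamp a spice jar in the jar vise until its clutch clicks

### The job

Stand the spice jar upright in the nest of the jar vise, let go of it, and then close the vise on it by turning the black knob clockwise, seen from above, gripping it gently and without leaning on it, until its slip clutch gives under your hand and clicks over into the next notch. Stop at that first full click (a second or third does no harm, a fourth does) and let go, leaving the jar clamped; leave the salt shaker, the gold-lidded jar and the teaspoon alone.

Things in the scene. Friction and masses are not known exactly. Their poses are not given: they have to be found in the camera images.
- jar_mid (a point): Centre of the spice jar, half-way up its 105 mm, on its axis: a slim upright glass jar with a dark brown lid; body 42 mm across, lid 44 mm across and 20 mm high on top, about 0.11 kg (0.08 to 0.14), stands loose on the counter. z axis up along the jar.
- vise: The jar vise, fixed to the counter: aluminium base plate 92 mm (x) by 225 mm (y), its top 12 mm above the counter. Origin on the counter under its middle; y points from the knob end to the nest end, z up. At y = +50 mm the nest, open to both x sides, backed at +y by a rubber V block 55 mm high; at y = -75 mm a grey housing 70 by 66 mm, 60 mm high, carrying the knob.
- nest (a point): Point on the base plate (12 mm above the counter) where the axis of a jar stands that touches both faces of the V block. Axes as vise. A jar may be set down anywhere in the free gap, nearer the jaw (-y of the vise); the closing jaw pushes it into the V.
- vise_jaw: The sliding jaw, a flat rubber-faced plate 54 mm wide, 55 mm high above the counter, facing +y of the vise. Origin at the lower middle of its clamping face. It touches a jar seated in the V when its face is 21 mm in -y from nest; the free gap before that is 6 to 10 mm at the start. It moves 4 mm in +y for each radian of clockwise knob turn.
- knob_grip (a point): On the axis of the knob, at the height to grip: an upright round ribbed black knob 44 mm across, 32 mm high (72 to 104 mm above the counter, this point at 88 mm), vertical axis, free all round. While the jaw runs free it resists with 0.1 to 0.3 N m (screw friction); once the jaw clamps the jar this climbs to 0.3 to 0.45 N m, where the clutch gives (see vise_clutch). A grip of 35 N holds it.
- vise_clutch (a joint): Slip of the knob over its spindle, rad, clockwise from above positive. 0 to 0.15 till the clutch gives: the resisting torque then falls, crosses zero 0.2 to 0.3 rad further on and turns to a pull of up to 0.15 N m that draws the knob on into the next notch at 0.79, the click. Let go before 0.45, it may stay short. Further clicks each 0.79 rad. Over 100 N by the fingers (both added) harms it.
- salt_shaker: Bystander: a small glass salt shaker, 44 mm across, 90 mm high; origin under its middle.
- pickle_jar: Bystander: a squat glass jar with a gold lid, 64 mm across, 82 mm high; origin under its middle.
- teaspoon: Bystander: a steel teaspoon 137 mm long lying on the counter; origin under its middle.
- spice_jar: The same spice jar, given by the centre of its underside (52.5 mm below jar_mid); z axis up.
Not all that is in view belongs to the job. Leave any blue, purple or red look-alike of the spice_jar alone.

How it is judged:
By the outcome, as a careful person would: the job done as asked, in the order asked, and still so for the second after the job is handed in, with the robot touching nothing.
It also fails if it takes over 67 s, if anything falls off the work surface, if the arm or the gripper's body presses on something with over 40 N, if the wrist force passes 120 N, or if a joint passes its speed limit or range.

### The arm

A 6-joint arm with a two-finger parallel gripper is mounted at the origin on a cart in front of the work surface, level with it; the furniture and walls round the work are solid. World frame = base frame: x ahead of the robot, y to its left, z up, the work surface at z = 0. Lengths are in m, angles in rad, forces in N, time in s.
With the tool pointing down it reaches from about 0.35 to 0.775 m from the base axis. Payload 5.5 kg.
Tool frame: the origin (TCP) lies on the centre line of the jaws, within the pads' length; the fingertips stand 8 mm ahead of it and the grasp point (between the pads) lies 11 mm behind it; z points along the fingers, y is the direction in which the jaws open and shut (so a half turn about z gives the same grasp; the last joint's range is limited). The gripper opens to 85 mm and grips with 20 to 120 N. Pads are 22 mm wide; open, the fingers measure 114 mm over their backs; the gripper's body (76 mm by 85 mm) begins 54 mm behind the grasp point. The pads swing forward as they close: fully open they stand 13 mm farther back than shut.
Start: joints at [-1.367, 0.313, 0.046, 1.304, 0, 1.431], TCP at [0.194, -0.541, 0.239] pointing down, gripper open.
Joint ranges: [-2.76, 2.76], [-0.86, 1.69], [-1.03, 1.26], [-2.2, 2.34], [-1.47, 1.5], [-3.14, 3.14]. Speed limits (rad/s): [2.57, 2.57, 3.14, 3.14, 3.14, 3.14].

### API

Orientations are given as a unit quaternion [w, x, y, z].
In Python, from workcell import env gives the robot as it stands. The module is installed in compiled form; this text tells all that it offers.
- The arm moves only by the tool play_rows, never from a script. Its argument "steps" is a list of rows, each an object with "claw": the closure in counts, from 0 (fully open) to 255 (shut); "dp": the shift along the tool's x, y, z in m, a list of three; "angular": the turn, a rotation vector about the tool's x, y, z in degrees, a list of three. In form: [{"claw": claw, "dp": [dx, dy, dz], "angular": [wx, wy, wz]}, ...]. A call has exactly 8 rows; each row shifts and turns the commanded pose from where the row before left it, along the tool's axes as they then stand; what a row does not reach is not made up. A row lasts 1/12 s, in which the tool goes at most 41.7 mm and 7.16 degrees, less where a joint would pass 70% of its speed; a pose out of reach is approached as far as the arm can. A call is refused whole if a number of a shift passes 0.0417 or a number of a turn 7.16, either way. A call with a gripper value outside its range is refused whole. The fingers move at their own pace and stop on an object; "force" is the grip in N (left out, the last holds). Time passes only in rows, so rows that do not move let the fingers close, or fill a call up. It gives the time, the measured TCP pose, the force and the opening at its end, in the units of the state.
- env.get_state(): the state, without advancing time (a new reading comes with each control period).
- env.read_camera(name): name is "scene" or "top"; returns (picture, depth): 420x560x3 uint8, red, green, blue; 420x560 float32, m along the optical axis (not along the pixel's ray), 0 where there is no reading.
- env.calibration(name): a dict with "fx", "fy", "cx", "cy" (pixels), "world_from_camera" (4x4, takes a point from camera to world coordinates). Camera axes: x right, y down, z forward; pixel columns grow to the right and rows downward; lengths in m; the calibration is good to about 2 mm. A picture is of the moment at which its call begins. calibration takes no time and is no camera call.
- env.hand_in(): hands the job in, once; it reports no verdict.
The state is a dict: "clock": time; "joint_pos": joint angles; "qvel": joint speeds; "tau": joint torques, N m; "tcp_pos": TCP position; "orientation": TCP orientation; "wrist_force": force on the tool from outside, world axes, zero at the start; "ft_torque": the same for the moment, N m; "finger_gap": finger opening in m.
Only numpy, scipy, OpenCV 4.12 (cv2) and the standard library are available. Lean on these libraries where they do the work, as an engineer would, in place of code of your own. Each camera call takes 0.05 s, during which the arm holds its last target. There are 200 camera calls.

## Working session

There is one attempt and no reset: what is moved stays moved. The work goes in short steps, Python scripts to look and compute and a tool call to move; the robot and the scene stay as the last step left them, time stands still between calls to the robot, and variables do not carry over. Pictures are saved under pics/ and viewed, about 8 in all and at most 12, crops included, and the job is handed in when it is done.

Besides the shell and the picture viewer there is one more tool, called after "Emit:" by a JSON object that holds its "op" and its "data", one argument or row to a line. play_rows: Moves the arm, as the interface text tells. Its arguments: {"type":"object","properties":{"steps":{"type":"array","items":{"type":"object","properties":{"claw":{"type":"number"},"dp":{"type":"array","items":{"type":"number"}},"angular":{"type":"array","items":{"type":"number"}}}}},"force":{"type":"number"}},"required":["steps"]}

```bash
mkdir -p pics; cat > h.py <<'E'
import numpy as np, cv2
from workcell import env
from scipy.spatial.transform import Rotation as R
def shot(n):
    p,d=env.read_camera(n); return p,d,env.calibration(n)
def cloud(d,c):
    v,u=np.mgrid[:d.shape[0],:d.shape[1]]
    P=np.stack([(u-c['cx'])/c['fx']*d,(v-c['cy'])/c['fy']*d,d],-1)
    T=np.array(c['world_from_camera']); W=P@T[:3,:3].T+T[:3,3]; W[d<=0]=np.nan; return W
def ray(u,v,c,z):
    T=np.array(c['world_from_camera']); r=T[:3,:3]@[(u-c['cx'])/c['fx'],(v-c['cy'])/c['fy'],1]
    return T[:3,3]+r*(z-T[2,3])/r[2]
def st():
    s=env.get_state(); Rm=R.from_quat(np.roll(s['orientation'],-1)).as_matrix()
    print('t',s['clock'],'tcp',np.round(s['tcp_pos'],4),'gap',s['finger_gap'],'F',np.round(s['wrist_force'],2),'M',np.round(s['ft_torque'],3)); print(np.round(Rm,3).tolist()); print('q',np.round(s['joint_pos'],3)); return s,Rm
E
python3 - <<'E'
from h import *
st()
for n in('top','scene'):
    p,d,c=shot(n); cv2.imwrite(f'pics/{n}0.png',p[...,::-1]); np.savez(f'pics/{n}0.npz',p=p,d=d)
    print(n,c['fx'],c['cx'],c['cy'],np.round(c['world_from_camera'],3).tolist())
E
```

```text
t 0.0 tcp [ 0.1937 -0.5409  0.2384] gap 0.08526917485776235 F [ 0.97  0.4  -0.05] M [-0.031 -0.04   0.045]
[[0.941, 0.337, -0.0], [0.337, -0.941, 0.002], [0.0, -0.002, -1.0]]
q [-1.367  0.314  0.045  1.304 -0.     1.431]
top 406.04251493755305 283.0514381812163 210.35121125599082 [[-0.027, -0.981, 0.192, 0.284], [-1.0, 0.029, 0.005, 0.014], [-0.011, -0.191, -0.981, 1.068], [0.0, 0.0, 0.0, 1.0]]
scene 389.8828093695233 282.6958122306686 209.0918648759665 [[-0.865, -0.333, 0.376, 0.032], [-0.502, 0.542, -0.674, 0.865], [0.021, -0.772, -0.636, 0.893], [0.0, 0.0, 0.0, 1.0]]
```

View pics/top0.png

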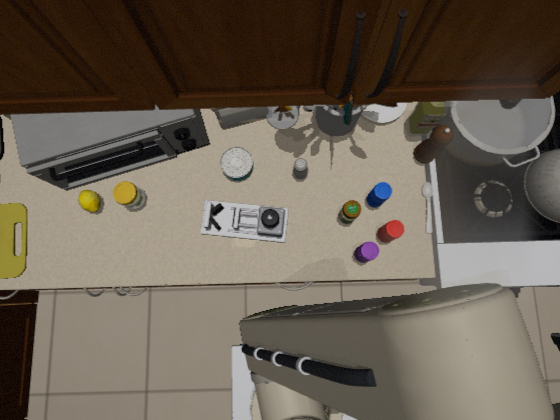

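View pics/scene0.png

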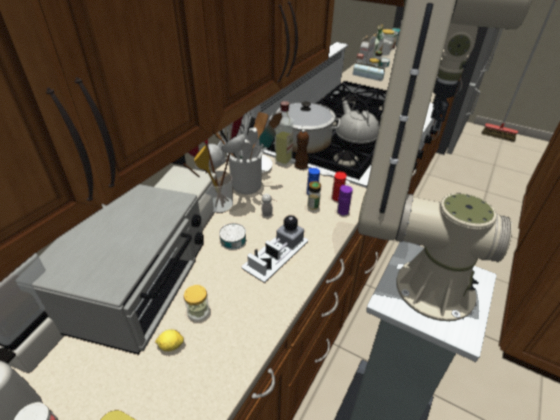

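Candidates for the spice jar in the top view are brown/green (351,211), blue (379,195), red (391,232) and purple (367,252). The brown wooden mill is at (433,145). The one at (351,211) fits the description; I'll confirm it in an enlarged crop and measure.

```bash
python3 - <<'E'
from h import *
a=np.load('pics/top0.npz');b=np.load('pics/scene0.npz')
A=cv2.resize(a['p'][170:270,190:420],None,fx=3.4,fy=3.4,interpolation=cv2.INTER_CUBIC)
B=cv2.resize(b['p'][160:285,230:365],None,fx=2,fy=2,interpolation=cv2.INTER_CUBIC)
C=np.zeros((A.shape[0]+B.shape[0],A.shape[1],3),np.uint8);C[:A.shape[0]]=A;C[A.shape[0]:,:B.shape[1]]=B
cv2.imwrite('pics/crop0.png',C[...,::-1]); print(C.shape)
c=env.calibration('top');W=cloud(a['d'],c)
for n,(u,v) in dict(counter=(300,190),jar=(351,211),knob=(270,217),blue=(381,192),plateL=(206,232)).items():print(n,W[v,u])
# high points near jar/knob/vise
for n,(u0,u1,v0,v1,z0,z1) in dict(jarlid=(335,366,196,226,.095,.12),knobtop=(250,295,200,245,.097,.115),hous=(250,295,200,245,.052,.066),vb=(195,250,195,245,.048,.062),plate=(195,300,195,250,.006,.018)).items():
    w=W[v0:v1,u0:u1].reshape(-1,3); m=(w[:,2]>z0)&(w[:,2]<z1); w=w[m]
    print(n,len(w), w.mean(0).round(4), w.min(0).round(4), w.max(0).round(4), 'minrect',cv2.minAreaRect(w[:,:2].astype(np.float32)*1000))
print(ray(351,211,c,.105))
E
```

```text
(590, 782, 3)
counter [ 0.54780963 -0.02775333 -0.00072756]
jar [ 0.46588969 -0.14454343  0.10552049]
knob [0.45713152 0.05093552 0.10449114]
blue [ 0.51052887 -0.21988292  0.10619726]
plateL [0.43861945 0.22346106 0.01219747]
jarlid 259 [ 0.4713 -0.1475  0.1055] [ 0.4507 -0.1692  0.0965] [ 0.4934 -0.1266  0.1099] minrect ((471.6607666015625, -147.89004516601562), (42.30958938598633, 42.01773452758789), 69.90911102294922)
knobtop 250 [0.4562 0.0507 0.1031] [0.4353 0.0294 0.0973] [0.4782 0.0731 0.1106] minrect ((456.7973937988281, 51.06353759765625), (42.55544662475586, 42.2254524230957), 25.97907257080078)
hous 426 [0.4515 0.0497 0.0596] [0.4192 0.0144 0.0521] [0.4954 0.0863 0.0649] minrect ((456.948486328125, 50.91251754760742), (66.01509094238281, 70.14112854003906), 82.12525939941406)
vb 376 [0.4741 0.1836 0.0557] [0.4424 0.1293 0.0483] [0.5093 0.2225 0.0616] minrect ((472.8023681640625, 175.729736328125), (88.02017974853516, 64.89653778076172), 82.10903930664062)
plate 1536 [0.4624 0.134  0.0126] [ 0.4012 -0.0182  0.0061] [0.5394 0.2372 0.018 ] minrect ((461.9892578125, 109.27177429199219), (261.6383056640625, 110.87950897216797), 77.8299789428711)
[ 0.4659879  -0.14462903  0.105     ]
```

View pics/crop0.png

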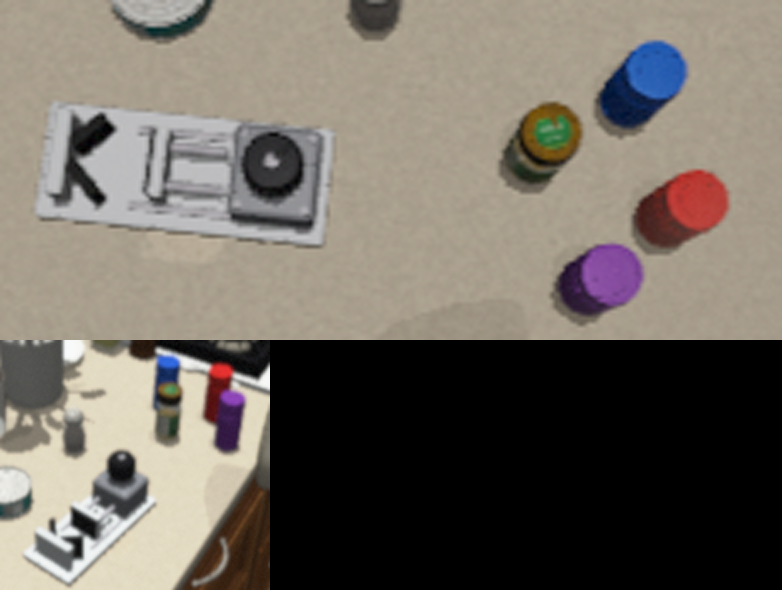

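The crop confirms it: the brown lid with a green sticker at top (351,211) is the spice jar. The blue, red and purple ones are look-alikes. Next I'll get the vise angle, the nest position and the clearances.

```bash
python3 - <<'E'
from h import *
a=np.load('pics/top0.npz');c=env.calibration('top');W=cloud(a['d'],c)
w=W[190:252,190:300].reshape(-1,3); w=w[~np.isnan(w[:,0])]
def rect(m): return cv2.minAreaRect(w[m][:,:2].astype(np.float32)*1000)
# plate from image contour : bright vs counter
g=a['p'].astype(int)
# plate points: z 9..16mm
m=(w[:,2]>.0085)&(w[:,2]<.016)&(w[:,0]>.39)&(w[:,0]<.54)&(w[:,1]<.245)&(w[:,1]>.005)
print('plate',rect(m),m.sum())
k=np.array([.4568,.0511])
for ang in (82.1,):
    y=np.array([np.cos(np.radians(ang)),np.sin(np.radians(ang))]);x=np.array([y[1],-y[0]])
    q=np.c_[(w[:,:2]-k)@x,(w[:,:2]-k)@y-.075,w[:,2]]
    for lo,hi in((.009,.016),(.05,.06)):
        s=q[(q[:,2]>lo)&(q[:,2]<hi)&(abs(q[:,0])<.06)&(abs(q[:,1])<.125)]; print(lo,s.min(0).round(4),s.max(0).round(4), np.percentile(s[:,0],[1,99]),np.percentile(s[:,1],[1,99]))
    s=q[(q[:,2]>.045)&(q[:,2]<.065)&(q[:,1]>-.04)]
    im=np.full((30,46),' ');
    for X,Y,_ in s: 
        i,j=int((X+.06)/.004),int((Y+.04)/.004)
        if 0<=i<30 and 0<=j<46: im[i,j]='#'
    print('\n'.join(f'{-.06+.004*i:6.3f} '+''.join(r) for i,r in enumerate(im)))
    jw=s[(s[:,1]<.028)]; print('jaw',jw.min(0),jw.max(0)); print('nest',k+.125*y,'y',y)
W2=W
for n,(u,v) in dict(blue=(381,192),red=(394,230),purple=(369,250)).items():
    z=W[v-14:v+15,u-14:u+15].reshape(-1,3); z=z[z[:,2]>.095]; print(n,cv2.minEnclosingCircle(z[:,:2].astype(np.float32)*1000),z[:,2].max())
E
```

```text
plate ((466.3846435546875, 122.12228393554688), (224.362548828125, 91.91850280761719), 82.4548110961914) 1404
0.009 [-0.0467 -0.1156  0.009 ] [0.0461 0.109  0.016 ] [-0.04566316  0.04499682] [-0.1142631   0.10733341]
0.05 [-0.0349 -0.1083  0.05  ] [0.0352 0.0947 0.06  ] [-0.03446873  0.03423905] [-0.10769534  0.09379638]
-0.060                                               
-0.056                                               
-0.052                                               
-0.048                                               
-0.044                                               
-0.040                                               
-0.036                         #     ####            
-0.032                        ###    ####            
-0.028             ## #        ####  ####            
-0.024            ####         ####  ####            
-0.020            ####          #########            
-0.016            #####           #######            
-0.012            #####           #######            
-0.008            #####            ######            
-0.004            ###
[... 535 characters left out ...]
                                     
 0.040                                               
 0.044                                               
 0.048                                               
 0.052                                               
 0.056                                               
jaw [-0.02650306  0.00663696  0.0453517 ] [0.02617707 0.02174814 0.05997268]
nest [0.47398057 0.17491368] y [0.13744455 0.99050946]
blue ((514.913330078125, -225.0872039794922), 22.992229461669922) 0.11045501662950674
red ((420.8624267578125, -246.73138427734375), 22.446767807006836) 0.11079973365979767
purple ((370.1163330078125, -183.87184143066406), 21.9526424407959) 0.11108376903419148
```

Emit:
{"op": "play_rows", "data": {
  "steps": [
    {"claw": 60, "dp": [0, 0, 0], "angular": [0, 0, -7.1]},
    {"claw": 60, "dp": [0, 0, 0], "angular": [0, 0, -7.1]},
    {"claw": 60, "dp": [0, 0, 0], "angular": [0, 0, -7.1]},
    {"claw": 60, "dp": [0, 0, 0], "angular": [0, 0, -7.1]},
    {"claw": 60, "dp": [0, 0, 0], "angular": [0, 0, -7.1]},
    {"claw": 60, "dp": [0, 0, 0], "angular": [0, 0, -7.1]},
    {"claw": 60, "dp": [0, 0, 0], "angular": [0, 0, -7.1]},
    {"claw": 60, "dp": [0, 0, 0], "angular": [0, 0, -7.1]}
  ],
  "force": 30
}}

```text
clock: 0.77
tcp_pos: [0.1937, -0.5411, 0.2387]
orientation: [-0.0, 0.783, 0.621, 0.0]
wrist_force: [-0.2, 0.5, 0.0]
finger_gap: 0.0653
```

```bash
cat >> h.py <<'E'
def go(x,y,z,yawy=None):
    s,Rm=st(); d=np.array([x,y,z])-s['tcp_pos']; t=Rm.T@d; print('tool shift mm',(t*1000).round(1))
    a=np.degrees(np.arctan2(Rm[1,1],Rm[0,1])); print('tool y yaw',a.round(2)); 
    if yawy is not None: print('turn about tool z', round(a-yawy,2))
E
python3 -c "
from h import *
go(.4717,-.1478,.20,-7.7)"
```

```text
t 0.7667 tcp [ 0.1937 -0.5411  0.2387] gap 0.06525915689950243 F [-0.22  0.53  0.01] M [-0.012  0.008  0.   ]
[[0.228, 0.974, -0.0], [0.974, -0.228, 0.001], [0.001, -0.0, -1.0]]
q [-1.367  0.314  0.045  1.304  0.     0.434]
tool shift mm [446.2 181.2  39.1]
tool y yaw -13.15
turn about tool z -5.45
```

Emit:
{"op": "play_rows", "data": {
  "steps": [
    {"claw": 60, "dp": [0, 0, 0], "angular": [0, 0, -5.45]},
    {"claw": 60, "dp": [0.0328, 0.0171, 0], "angular": [0, 0, 0]},
    {"claw": 60, "dp": [0.0328, 0.0171, 0], "angular": [0, 0, 0]},
    {"claw": 60, "dp": [0.0328, 0.0171, 0], "angular": [0, 0, 0]},
    {"claw": 60, "dp": [0.0328, 0.0171, 0], "angular": [0, 0, 0]},
    {"claw": 60, "dp": [0.0328, 0.0171, 0], "angular": [0, 0, 0]},
    {"claw": 60, "dp": [0.0328, 0.0171, 0], "angular": [0, 0, 0]},
    {"claw": 60, "dp": [0.0328, 0.0171, 0], "angular": [0, 0, 0]}
  ]
}}

```text
clock: 1.43
tcp_pos: [0.345, -0.329, 0.239]
orientation: [-0.0, 0.755, 0.656, 0.0]
wrist_force: [0.4, -1.0, 0.5]
finger_gap: 0.0656
```

Emit:
{"op": "play_rows", "data": {
  "steps": [
    {"claw": 60, "dp": [0.0328, 0.0171, 0], "angular": [0, 0, 0]},
    {"claw": 60, "dp": [0.0328, 0.0171, 0], "angular": [0, 0, 0]},
    {"claw": 60, "dp": [0.0328, 0.0171, 0], "angular": [0, 0, 0]},
    {"claw": 60, "dp": [0.0328, 0.0171, 0], "angular": [0, 0, 0]},
    {"claw": 60, "dp": [0.0328, 0.0171, 0], "angular": [0, 0, 0]},
    {"claw": 60, "dp": [0.0328, 0.0171, 0], "angular": [0, 0, 0]},
    {"claw": 60, "dp": [0, 0, 0], "angular": [0, 0, 0]},
    {"claw": 60, "dp": [0, 0, 0], "angular": [0, 0, 0]}
  ]
}}

```text
clock: 2.1
tcp_pos: [0.4742, -0.1485, 0.2388]
orientation: [-0.0, 0.754, 0.657, -0.0]
wrist_force: [-0.5, 0.6, -0.2]
finger_gap: 0.0656
```

```bash
python3 - <<'E'
from h import *
go(.4717,-.1478,.079,-7.7)
p,d,c=shot('scene'); W=cloud(d,c); cv2.imwrite('pics/s1.png',cv2.resize(p[100:270,180:400],None,fx=3,fy=3)[...,::-1])
E
```

```text
t 2.1 tcp [ 0.4742 -0.1485  0.2388] gap 0.06559704235318527 F [-0.49  0.65 -0.24] M [-0.007  0.013 -0.051]
[[0.136, 0.991, -0.001], [0.991, -0.136, 0.0], [0.0, -0.001, -1.0]]
q [-0.465  0.163 -0.15   1.258 -0.     1.242]
tool shift mm [  0.4  -2.4 159.8]
tool y yaw -7.8
turn about tool z -0.1
```

View pics/s1.png

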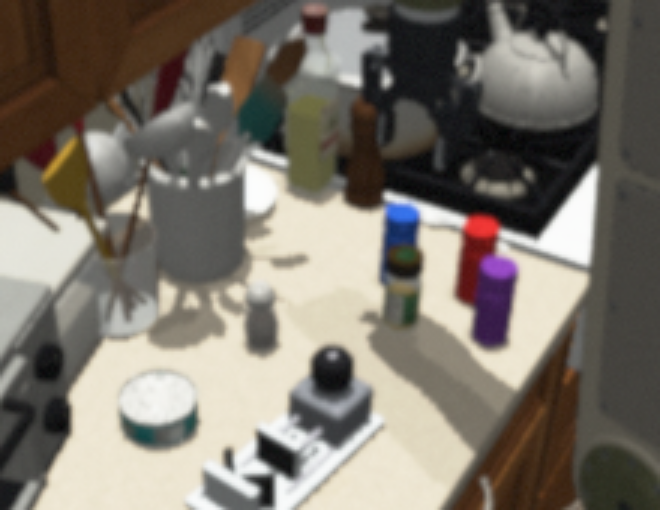

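The scene view shows the gripper hanging directly above the brown-lidded jar, with nothing in its way. Descending.

Emit:
{"op": "play_rows", "data": {
  "steps": [
    {"claw": 40, "dp": [0.0004, -0.0024, 0.03], "angular": [0, 0, 0]},
    {"claw": 40, "dp": [0, 0, 0.03], "angular": [0, 0, 0]},
    {"claw": 40, "dp": [0, 0, 0.03], "angular": [0, 0, 0]},
    {"claw": 40, "dp": [0, 0, 0.025], "angular": [0, 0, 0]},
    {"claw": 40, "dp": [0, 0, 0.02], "angular": [0, 0, 0]},
    {"claw": 40, "dp": [0, 0, 0.015], "angular": [0, 0, 0]},
    {"claw": 40, "dp": [0, 0, 0.01], "angular": [0, 0, 0]},
    {"claw": 40, "dp": [0, 0, 0], "angular": [0, 0, 0]}
  ]
}}

```text
clock: 2.82
tcp_pos: [0.4692, -0.1501, 0.0772]
orientation: [-0.002, 0.756, 0.655, -0.001]
wrist_force: [-1.4, 0.4, -0.9]
finger_gap: 0.072
```

Emit:
{"op": "play_rows", "data": {
  "steps": [
    {"claw": 255, "dp": [0, 0, 0], "angular": [0, 0, 0]},
    {"claw": 255, "dp": [0, 0, 0], "angular": [0, 0, 0]},
    {"claw": 255, "dp": [0, 0, 0], "angular": [0, 0, 0]},
    {"claw": 255, "dp": [0, 0, 0], "angular": [0, 0, 0]},
    {"claw": 255, "dp": [0, 0, 0], "angular": [0, 0, 0]},
    {"claw": 255, "dp": [0, 0, 0], "angular": [0, 0, 0]},
    {"claw": 255, "dp": [0, 0, 0], "angular": [0, 0, 0]},
    {"claw": 255, "dp": [0, 0, 0], "angular": [0, 0, 0]}
  ],
  "force": 30
}}

```text
clock: 3.48
tcp_pos: [0.4722, -0.1502, 0.0806]
orientation: [0.001, 0.755, 0.656, 0.0]
wrist_force: [-1.0, -1.1, 7.1]
finger_gap: 0.0431
```

```bash
python3 - <<'E'
from h import *
go(.473,.1715,.2,-7.7)
E
```

```text
t 3.4833 tcp [ 0.4722 -0.1502  0.0806] gap 0.04312819858067322 F [-0.95 -1.12  7.15] M [-0.192  0.283 -0.032]
[[0.14, 0.99, 0.002], [0.99, -0.14, -0.002], [-0.001, 0.002, -1.0]]
q [-4.700e-01  2.690e-01 -4.260e-01  8.730e-01 -1.000e-03  1.241e+00]
tool shift mm [ 318.5  -44.  -120. ]
tool y yaw -8.05
turn about tool z -0.35
```

Emit:
{"op": "play_rows", "data": {
  "steps": [
    {"claw": 255, "dp": [0, 0, -0.008], "angular": [0, 0, 0]},
    {"claw": 255, "dp": [0, 0, -0.015], "angular": [0, 0, 0]},
    {"claw": 255, "dp": [0, 0, -0.02], "angular": [0, 0, 0]},
    {"claw": 255, "dp": [0, 0, -0.025], "angular": [0, 0, 0]},
    {"claw": 255, "dp": [0, 0, -0.025], "angular": [0, 0, 0]},
    {"claw": 255, "dp": [0, 0, -0.02], "angular": [0, 0, 0]},
    {"claw": 255, "dp": [0, 0, -0.015], "angular": [0, 0, 0]},
    {"claw": 255, "dp": [0, 0, -0.007], "angular": [0, 0, 0]}
  ]
}}

```text
clock: 4.15
tcp_pos: [0.4722, -0.1498, 0.217]
orientation: [0.002, 0.755, 0.656, 0.001]
wrist_force: [1.0, 0.4, -1.2]
finger_gap: 0.0431
```

```bash
python3 - <<'E'
from h import *
go(.473,.1715,.216,-7.7)
p,d,c=shot('scene'); cv2.imwrite('pics/s2.png',cv2.resize(p[100:270,180:400],None,fx=3,fy=3)[...,::-1])
p,d,c=shot('top'); W=cloud(d,c)
E
```

```text
t 4.15 tcp [ 0.4722 -0.1498  0.217 ] gap 0.043143469934372826 F [ 0.96  0.42 -1.2 ] M [-0.02  -0.014  0.018]
[[0.14, 0.99, 0.003], [0.99, -0.14, -0.001], [-0.001, 0.003, -1.0]]
q [-0.469  0.165 -0.202  1.201  0.     1.241]
tool shift mm [318.2 -44.    0.5]
tool y yaw -8.03
turn about tool z -0.33
```

View pics/s2.png

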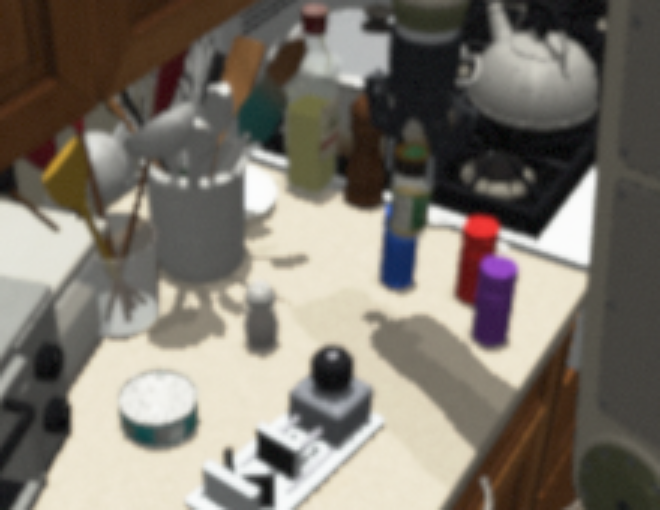

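The jar is held upright and clear of the counter. Carrying it over the knob to the nest.

Emit:
{"op": "play_rows", "data": {
  "steps": [
    {"claw": 255, "dp": [0.01, -0.0014, 0], "angular": [0, 0, -0.3]},
    {"claw": 255, "dp": [0.02, -0.0028, 0], "angular": [0, 0, 0]},
    {"claw": 255, "dp": [0.025, -0.0035, 0], "angular": [0, 0, 0]},
    {"claw": 255, "dp": [0.03, -0.0042, 0], "angular": [0, 0, 0]},
    {"claw": 255, "dp": [0.03, -0.0042, 0], "angular": [0, 0, 0]},
    {"claw": 255, "dp": [0.03, -0.0042, 0], "angular": [0, 0, 0]},
    {"claw": 255, "dp": [0.03, -0.0042, 0], "angular": [0, 0, 0]},
    {"claw": 255, "dp": [0.03, -0.0042, 0], "angular": [0, 0, 0]}
  ]
}}

```text
clock: 4.92
tcp_pos: [0.4689, 0.0595, 0.2126]
orientation: [-0.001, 0.753, 0.658, -0.001]
wrist_force: [0.7, -0.4, -0.1]
finger_gap: 0.0432
```

Emit:
{"op": "play_rows", "data": {
  "steps": [
    {"claw": 255, "dp": [0.03, -0.0042, 0], "angular": [0, 0, 0]},
    {"claw": 255, "dp": [0.03, -0.0042, 0], "angular": [0, 0, 0]},
    {"claw": 255, "dp": [0.025, -0.0035, 0], "angular": [0, 0, 0]},
    {"claw": 255, "dp": [0.018, -0.0025, 0], "angular": [0, 0, 0]},
    {"claw": 255, "dp": [0.008, -0.0011, 0], "angular": [0, 0, 0]},
    {"claw": 255, "dp": [0, 0, 0], "angular": [0, 0, 0]},
    {"claw": 255, "dp": [0, 0, 0], "angular": [0, 0, 0]},
    {"claw": 255, "dp": [0, 0, 0], "angular": [0, 0, 0]}
  ]
}}

```text
clock: 5.58
tcp_pos: [0.4698, 0.1687, 0.2137]
orientation: [-0.0, 0.754, 0.657, -0.001]
wrist_force: [0.8, -0.2, -1.4]
finger_gap: 0.0432
```

```bash
python3 - <<'E'
from h import *
go(.4728,.1695,.094,-7.7)
p,d,c=shot('scene'); cv2.imwrite('pics/s3.png',cv2.resize(p[100:300,180:400],None,fx=3,fy=3)[...,::-1])
E
```

```text
t 5.5833 tcp [0.4698 0.1687 0.2137] gap 0.04317353331991793 F [ 0.82 -0.2  -1.45] M [-0.047 -0.013  0.038]
[[0.136, 0.991, -0.001], [0.991, -0.136, -0.001], [-0.001, -0.001, -1.0]]
q [ 0.184  0.178 -0.195  1.2   -0.     1.891]
tool shift mm [  1.3   2.9 119.7]
tool y yaw -7.79
turn about tool z -0.09
```

View pics/s3.png

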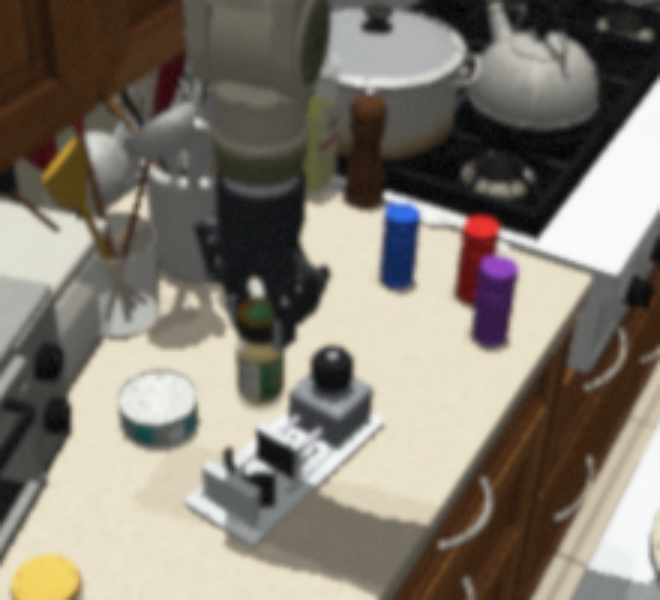

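Emit:
{"op": "play_rows", "data": {
  "steps": [
    {"claw": 255, "dp": [0.0013, 0.0029, 0.01], "angular": [0, 0, 0]},
    {"claw": 255, "dp": [0, 0, 0.015], "angular": [0, 0, 0]},
    {"claw": 255, "dp": [0, 0, 0.02], "angular": [0, 0, 0]},
    {"claw": 255, "dp": [0, 0, 0.015], "angular": [0, 0, 0]},
    {"claw": 255, "dp": [0, 0, 0.008], "angular": [0, 0, 0]},
    {"claw": 255, "dp": [0, 0, 0], "angular": [0, 0, 0]},
    {"claw": 255, "dp": [0, 0, 0], "angular": [0, 0, 0]},
    {"claw": 255, "dp": [0, 0, 0], "angular": [0, 0, 0]}
  ]
}}

```text
clock: 6.3
tcp_pos: [0.474, 0.1702, 0.147]
orientation: [0.0, 0.753, 0.657, 0.001]
wrist_force: [0.8, -0.2, -0.7]
finger_gap: 0.0434
```

```bash
python3 - <<'E'
from h import *
go(.4728,.1695,.094,-7.7)
p,d,c=shot('scene'); W=cloud(d,c)
y=np.array([.134,.991]);x=np.array([.991,-.134]);k=np.array([.4568,.0511])
q=np.dstack([(W[...,:2]-k)@x,(W[...,:2]-k)@y-.075,W[...,2]])
# jar body circle fit (radius 21) from scene surface points z .075-.13
m=(q[...,2]>.075)&(q[...,2]<.125)&(abs(q[...,0])<.03)&(abs(q[...,1]-.047)<.03); s=q[m]; print(len(s))
from scipy.optimize import least_squares
f=least_squares(lambda t:np.hypot(s[:,0]-t[0],s[:,1]-t[1])-.021,[0,.047],loss='soft_l1',f_scale=.002); print('jar in vise',f.x.round(4),np.abs(f.fun).mean())
u=np.argwhere(m); 
# jaw face from scene: points z .025-.05
m=(q[...,2]>.025)&(q[...,2]<.05)&(abs(q[...,0])<.022)&(q[...,1]>.0)&(q[...,1]<.035); print('jaw face',np.percentile(q[m][:,1],[10,50,90]),m.sum())
cv2.imwrite('pics/s4.png',cv2.resize(p[170:290,220:340],None,fx=5,fy=5,interpolation=cv2.INTER_CUBIC)[...,::-1])
E
```

```text
t 6.3 tcp [0.474  0.1702 0.147 ] gap 0.04338263736268463 F [ 0.81 -0.16 -0.72] M [-0.061  0.022 -0.007]
[[0.135, 0.991, 0.001], [0.991, -0.135, 0.0], [0.0, 0.001, -1.0]]
q [ 0.185  0.224 -0.306  1.04  -0.     1.892]
tool shift mm [-0.9 -1.1 53. ]
tool y yaw -7.78
turn about tool z -0.08
184
jar in vise [-0.0004  0.0508] 0.0010520393424580101
jaw face [0.02132401 0.02324618 0.02440872] 31
```

View pics/s4.png

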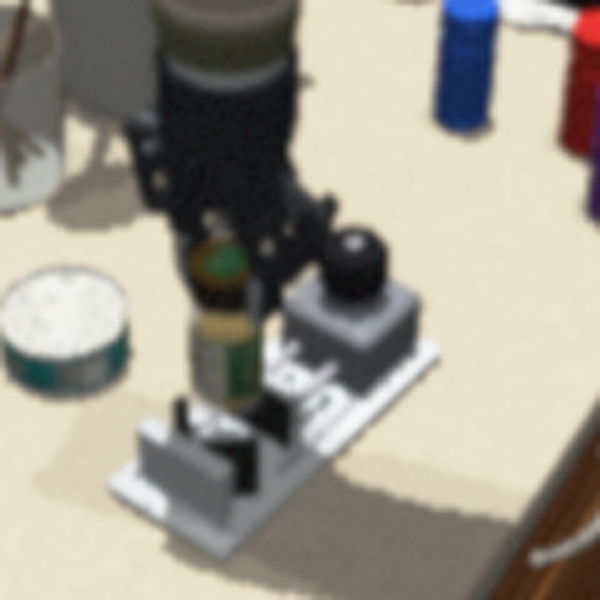

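The scene view shows the jar above the gap between jaw and V. Scene and top put its clearance to the jaw at 6.6 mm and 4.6 mm respectively. I'll shift 1.5 mm toward the jaw and lower.

Emit:
{"op": "play_rows", "data": {
  "steps": [
    {"claw": 255, "dp": [-0.0015, -0.0005, 0.008], "angular": [0, 0, 0]},
    {"claw": 255, "dp": [0, 0, 0.012], "angular": [0, 0, 0]},
    {"claw": 255, "dp": [0, 0, 0.012], "angular": [0, 0, 0]},
    {"claw": 255, "dp": [0, 0, 0.008], "angular": [0, 0, 0]},
    {"claw": 255, "dp": [0, 0, 0.004], "angular": [0, 0, 0]},
    {"claw": 255, "dp": [0, 0, 0], "angular": [0, 0, 0]},
    {"claw": 255, "dp": [0, 0, 0], "angular": [0, 0, 0]},
    {"claw": 255, "dp": [0, 0, 0], "angular": [0, 0, 0]}
  ]
}}

```text
clock: 7.02
tcp_pos: [0.4731, 0.169, 0.1028]
orientation: [0.0, 0.753, 0.658, 0.0]
wrist_force: [0.3, -0.2, -1.5]
finger_gap: 0.0432
```

```bash
python3 - <<'E'
from h import *
go(.4728,.1690,.0935,-7.7)
E
```

```text
t 7.0167 tcp [0.4731 0.169  0.1028] gap 0.043206329419040096 F [ 0.34 -0.23 -1.51] M [-0.013  0.    -0.002]
[[0.135, 0.991, 0.001], [0.991, -0.135, 0.0], [0.0, 0.001, -1.0]]
q [ 0.183  0.26  -0.377  0.933 -0.     1.889]
tool shift mm [-0.1 -0.3  9.3]
tool y yaw -7.75
turn about tool z -0.05
```

Emit:
{"op": "play_rows", "data": {
  "steps": [
    {"claw": 255, "dp": [0, 0, 0.003], "angular": [0, 0, 0]},
    {"claw": 255, "dp": [0, 0, 0.003], "angular": [0, 0, 0]},
    {"claw": 255, "dp": [0, 0, 0.002], "angular": [0, 0, 0]},
    {"claw": 255, "dp": [0, 0, 0.001], "angular": [0, 0, 0]},
    {"claw": 255, "dp": [0, 0, 0.001], "angular": [0, 0, 0]},
    {"claw": 255, "dp": [0, 0, 0], "angular": [0, 0, 0]},
    {"claw": 255, "dp": [0, 0, 0], "angular": [0, 0, 0]},
    {"claw": 255, "dp": [0, 0, 0], "angular": [0, 0, 0]}
  ]
}}

```text
clock: 7.68
tcp_pos: [0.4725, 0.169, 0.0926]
orientation: [-0.0, 0.753, 0.658, 0.0]
wrist_force: [-2.0, -0.3, 4.9]
finger_gap: 0.0436
```

```bash
python3 - <<'E'
from h import *
go(.4728,.1690,.0926,-7.7)
E
```

```text
t 7.6833 tcp [0.4725 0.169  0.0926] gap 0.043562358614584795 F [-2.01 -0.35  4.93] M [0.036 0.541 0.023]
[[0.135, 0.991, 0.0], [0.991, -0.135, 0.0], [0.0, 0.0, -1.0]]
q [ 0.183  0.269 -0.392  0.909  0.     1.889]
tool shift mm [0.  0.3 0. ]
tool y yaw -7.75
turn about tool z -0.05
```

The jar meets the plate at exactly the expected height (Fz about +5 N). Releasing and rising.

Emit:
{"op": "play_rows", "data": {
  "steps": [
    {"claw": 40, "dp": [0, 0, 0], "angular": [0, 0, 0]},
    {"claw": 40, "dp": [0, 0, 0], "angular": [0, 0, 0]},
    {"claw": 40, "dp": [0, 0, 0], "angular": [0, 0, 0]},
    {"claw": 40, "dp": [0, 0, 0], "angular": [0, 0, 0]},
    {"claw": 40, "dp": [0, 0, -0.01], "angular": [0, 0, 0]},
    {"claw": 40, "dp": [0, 0, -0.03], "angular": [0, 0, 0]},
    {"claw": 40, "dp": [0, 0, -0.035], "angular": [0, 0, 0]},
    {"claw": 40, "dp": [0, 0, -0.04], "angular": [0, 0, 0]}
  ]
}}

```text
clock: 8.35
tcp_pos: [0.4713, 0.1687, 0.2078]
orientation: [-0.001, 0.753, 0.658, -0.001]
wrist_force: [0.8, 0.8, 1.1]
finger_gap: 0.0716
```

```bash
python3 - <<'E'
from h import *
go(.4568,.0511,.2,-7.7)
p,d,c=shot('scene'); W=cloud(d,c)
y=np.array([.134,.991]);x=np.array([.991,-.134]);k=np.array([.4568,.0511])
q=np.dstack([(W[...,:2]-k)@x,(W[...,:2]-k)@y-.075,W[...,2]])
m=(q[...,2]>.105)&(q[...,2]<.126)&(abs(q[...,0])<.04)&(abs(q[...,1]-.045)<.04); print('scene jar top max z',q[m][:,2].max())
lid=q[(abs(q[...,2]-.117)<.003)&m]; print(cv2.minEnclosingCircle((lid[:,:2]*1000).astype(np.float32)))
m=(q[...,2]>.085)&(q[...,2]<.112)&(abs(q[...,0])<.035)&(abs(q[...,1]+.075)<.04); s=q[m]
from scipy.optimize import least_squares
s=s[(s[:,2]<.1)]
f=least_squares(lambda t:np.hypot(s[:,0]-t[0],s[:,1]-t[1])-.022,[0,-.075],loss='soft_l1',f_scale=.002); print('knob in vise (scene)',f.x.round(4),len(s))
cv2.imwrite('pics/s5.png',cv2.resize(p[170:290,220:340],None,fx=5,fy=5,interpolation=cv2.INTER_CUBIC)[...,::-1])
E
```

```text
t 8.35 tcp [0.4713 0.1687 0.2078] gap 0.07160037880846658 F [0.8  0.76 1.11] M [ 0.01  -0.026 -0.037]
[[0.135, 0.991, -0.003], [0.991, -0.135, -0.001], [-0.001, -0.003, -1.0]]
q [ 0.183  0.184 -0.201  1.189 -0.     1.889]
tool shift mm [-118.4    1.6    8. ]
tool y yaw -7.76
turn about tool z -0.06
scene jar top max z 0.12055844342775224
((-1.5438358783721924, 49.15807342529297), 22.12613296508789)
knob in vise (scene) [ 0.0004 -0.0733] 84
```

View pics/s5.png

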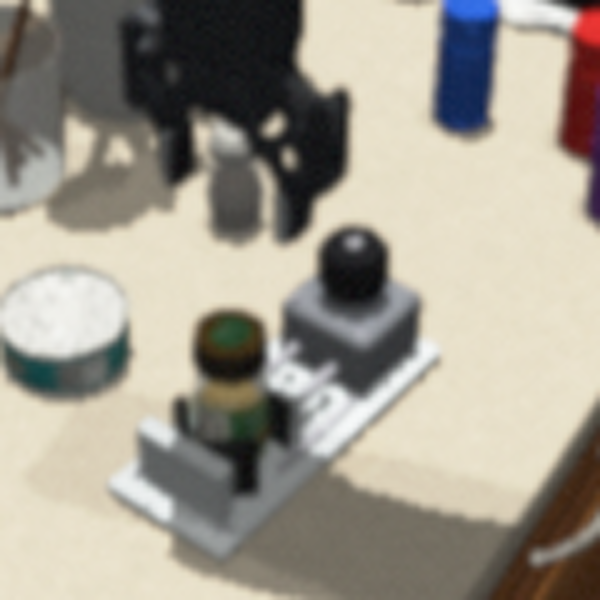

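The jar stands upright and free in the nest. Next I'll turn the wrist back a half turn (q6 to about -1.25) so one grip gives enough clockwise range, then go above the knob.

Emit:
{"op": "play_rows", "data": {
  "steps": [
    {"claw": 40, "dp": [0, 0, 0], "angular": [0, 0, -7.1]},
    {"claw": 40, "dp": [0, 0, 0], "angular": [0, 0, -7.1]},
    {"claw": 40, "dp": [0, 0, 0], "angular": [0, 0, -7.1]},
    {"claw": 40, "dp": [0, 0, 0], "angular": [0, 0, -7.1]},
    {"claw": 40, "dp": [0, 0, 0], "angular": [0, 0, -7.1]},
    {"claw": 40, "dp": [0, 0, 0], "angular": [0, 0, -7.1]},
    {"claw": 40, "dp": [0, 0, 0], "angular": [0, 0, -7.1]},
    {"claw": 40, "dp": [0, 0, 0], "angular": [0, 0, -7.1]}
  ]
}}

```text
clock: 9.07
tcp_pos: [0.4727, 0.169, 0.2079]
orientation: [0.0, 0.347, 0.938, 0.0]
wrist_force: [-0.9, 0.9, -0.1]
finger_gap: 0.0719
```

Emit:
{"op": "play_rows", "data": {
  "steps": [
    {"claw": 40, "dp": [0, 0, 0], "angular": [0, 0, -7.1]},
    {"claw": 40, "dp": [0, 0, 0], "angular": [0, 0, -7.1]},
    {"claw": 40, "dp": [0, 0, 0], "angular": [0, 0, -7.1]},
    {"claw": 40, "dp": [0, 0, 0], "angular": [0, 0, -7.1]},
    {"claw": 40, "dp": [0, 0, 0], "angular": [0, 0, -7.1]},
    {"claw": 40, "dp": [0, 0, 0], "angular": [0, 0, -7.1]},
    {"claw": 40, "dp": [0, 0, 0], "angular": [0, 0, -7.1]},
    {"claw": 40, "dp": [0, 0, 0], "angular": [0, 0, -7.1]}
  ]
}}

```text
clock: 9.73
tcp_pos: [0.4727, 0.1689, 0.2079]
orientation: [0.0, -0.141, 0.99, -0.0]
wrist_force: [-0.5, -0.4, -0.1]
finger_gap: 0.0719
```

Emit:
{"op": "play_rows", "data": {
  "steps": [
    {"claw": 40, "dp": [0, 0, 0], "angular": [0, 0, -7.1]},
    {"claw": 40, "dp": [0, 0, 0], "angular": [0, 0, -7.1]},
    {"claw": 40, "dp": [0, 0, 0], "angular": [0, 0, -7.1]},
    {"claw": 40, "dp": [0, 0, 0], "angular": [0, 0, -7.1]},
    {"claw": 40, "dp": [0, 0, 0], "angular": [0, 0, -7.1]},
    {"claw": 40, "dp": [0, 0, 0], "angular": [0, 0, -7.1]},
    {"claw": 40, "dp": [0, 0, 0], "angular": [0, 0, -7.1]},
    {"claw": 40, "dp": [0, 0, 0], "angular": [0, 0, -7.1]}
  ]
}}

```text
clock: 10.4
tcp_pos: [0.4727, 0.1689, 0.2078]
orientation: [0.0, -0.595, 0.804, -0.0]
wrist_force: [0.3, -1.0, 0.3]
finger_gap: 0.0719
```

Emit:
{"op": "play_rows", "data": {
  "steps": [
    {"claw": 40, "dp": [0, 0, 0], "angular": [0, 0, -5]},
    {"claw": 40, "dp": [0, 0, 0], "angular": [0, 0, -4.6]},
    {"claw": 40, "dp": [0.025, -0.0004, 0], "angular": [0, 0, 0]},
    {"claw": 40, "dp": [0.035, -0.0004, 0], "angular": [0, 0, 0]},
    {"claw": 40, "dp": [0.035, -0.0004, 0], "angular": [0, 0, 0]},
    {"claw": 40, "dp": [0.022, -0.0004, 0], "angular": [0, 0, 0]},
    {"claw": 40, "dp": [0, 0, 0], "angular": [0, 0, 0]},
    {"claw": 40, "dp": [0, 0, 0], "angular": [0, 0, 0]}
  ]
}}

```text
clock: 11.07
tcp_pos: [0.4585, 0.0518, 0.2079]
orientation: [0.0, -0.657, 0.754, -0.0]
wrist_force: [0.1, 0.3, 0.2]
finger_gap: 0.0722
```

```bash
python3 - <<'E'
from h import *
go(.457,.0517,.080,172.3)
E
```

```text
t 11.0667 tcp [0.4585 0.0518 0.2079] gap 0.07223579322262032 F [0.08 0.29 0.22] M [ 0.008 -0.04   0.054]
[[-0.138, -0.99, 0.001], [-0.99, 0.138, 0.0], [-0.0, -0.001, -1.0]]
q [-0.062  0.107 -0.293  1.17   0.    -1.495]
tool shift mm [  0.3   1.6 127.9]
tool y yaw 172.09
turn about tool z -0.21
```

Emit:
{"op": "play_rows", "data": {
  "steps": [
    {"claw": 40, "dp": [0.0003, 0.0016, 0.03], "angular": [0, 0, 0]},
    {"claw": 40, "dp": [0, 0, 0.03], "angular": [0, 0, 0]},
    {"claw": 40, "dp": [0, 0, 0.025], "angular": [0, 0, 0]},
    {"claw": 40, "dp": [0, 0, 0.02], "angular": [0, 0, 0]},
    {"claw": 40, "dp": [0, 0, 0.014], "angular": [0, 0, 0]},
    {"claw": 40, "dp": [0, 0, 0.008], "angular": [0, 0, 0]},
    {"claw": 40, "dp": [0, 0, 0], "angular": [0, 0, 0]},
    {"claw": 40, "dp": [0, 0, 0], "angular": [0, 0, 0]}
  ]
}}

```text
clock: 11.73
tcp_pos: [0.457, 0.0533, 0.0806]
orientation: [0.0, -0.658, 0.753, 0.0]
wrist_force: [0.5, 0.5, -0.7]
finger_gap: 0.0722
```

```bash
python3 - <<'E'
from h import *
go(.457,.0517,.080,172.3)
E
```

```text
t 11.7333 tcp [0.457  0.0533 0.0806] gap 0.07216742534008984 F [ 0.53  0.5  -0.72] M [ 0.01  -0.007 -0.002]
[[-0.134, -0.991, -0.0], [-0.991, 0.134, 0.0], [-0.0, 0.0, -1.0]]
q [-0.059  0.209 -0.507  0.854  0.    -1.495]
tool shift mm [ 1.5 -0.2  0.6]
tool y yaw 172.3
turn about tool z 0.0
```

Emit:
{"op": "play_rows", "data": {
  "steps": [
    {"claw": 255, "dp": [0.0015, 0, 0], "angular": [0, 0, 0]},
    {"claw": 255, "dp": [0, 0, 0], "angular": [0, 0, 0]},
    {"claw": 255, "dp": [0, 0, 0], "angular": [0, 0, 0]},
    {"claw": 255, "dp": [0, 0, 0], "angular": [0, 0, 0]},
    {"claw": 255, "dp": [0, 0, 0], "angular": [0, 0, 0]},
    {"claw": 255, "dp": [0, 0, 0], "angular": [0, 0, 0]},
    {"claw": 255, "dp": [0, 0, 0], "angular": [0, 0, 0]},
    {"claw": 255, "dp": [0, 0, 0], "angular": [0, 0, 0]}
  ],
  "force": 35
}}

```text
clock: 12.4
tcp_pos: [0.4573, 0.0512, 0.0816]
orientation: [0.001, -0.658, 0.753, -0.001]
wrist_force: [-1.7, 0.4, 5.5]
finger_gap: 0.0431
```

```bash
python3 - <<'E'
from h import *
go(.457,.0517,.080,172.3)
E
```

```text
t 12.4 tcp [0.4573 0.0512 0.0816] gap 0.043113122589484285 F [-1.73  0.36  5.5 ] M [0.093 0.374 0.026]
[[-0.135, -0.991, 0.002], [-0.991, 0.135, -0.0], [-0.0, -0.002, -1.0]]
q [-0.063  0.207 -0.508  0.854  0.    -1.499]
tool shift mm [-0.5  0.3  1.6]
tool y yaw 172.24
turn about tool z -0.06
```

Emit:
{"op": "play_rows", "data": {
  "steps": [
    {"claw": 255, "dp": [0, 0, -0.0013], "angular": [0, 0, 0]},
    {"claw": 255, "dp": [0, 0, 0], "angular": [0, 0, 3]},
    {"claw": 255, "dp": [0, 0, 0], "angular": [0, 0, 6]},
    {"claw": 255, "dp": [0, 0, 0], "angular": [0, 0, 6]},
    {"claw": 255, "dp": [0, 0, 0], "angular": [0, 0, 6]},
    {"claw": 255, "dp": [0, 0, 0], "angular": [0, 0, 6]},
    {"claw": 255, "dp": [0, 0, 0], "angular": [0, 0, 6]},
    {"claw": 255, "dp": [0, 0, 0], "angular": [0, 0, 3]}
  ]
}}

```text
clock: 13.07
tcp_pos: [0.457, 0.0513, 0.0818]
orientation: [0.0, -0.391, 0.92, -0.0]
wrist_force: [0.8, 0.1, -3.3]
finger_gap: 0.0428
```

```bash
cat > k.py <<'E'
from h import *
go(.457,.0517,.081,172.3)
p,d,c=shot('top'); import time
W=cloud(d,c); k=np.array([.4568,.0511]);y=np.array([.134,.991]);x=np.array([.991,-.134])
q=np.dstack([(W[...,:2]-k)@x,(W[...,:2]-k)@y-.075,W[...,2]])
m=(abs(q[...,2]-.055)<.006)&(abs(q[...,0])<.024)&(q[...,1]>-.03)&(q[...,1]<.035); print('jaw y (top)',np.percentile(q[m][:,1],[5,50,95]).round(4),m.sum())
p,d,c=shot('scene');W=cloud(d,c)
q=np.dstack([(W[...,:2]-k)@x,(W[...,:2]-k)@y-.075,W[...,2]])
m=(abs(q[...,2]-.055)<.006)&(abs(q[...,0])<.024)&(q[...,1]>-.03)&(q[...,1]<.035); print('jaw y (scene)',np.percentile(q[m][:,1],[5,50,95]).round(4),m.sum())
m=(abs(q[...,2]-.117)<.003)&(abs(q[...,0])<.04)&(abs(q[...,1]-.048)<.04); print('lid',cv2.minEnclosingCircle((q[m][:,:2]*1000).astype(np.float32)))
E
python3 k.py
```

```text
t 13.0667 tcp [0.457  0.0513 0.0818] gap 0.042840398729703535 F [ 0.78  0.11 -3.32] M [ 0.036 -0.281  0.277]
[[-0.695, -0.719, 0.001], [-0.719, 0.695, 0.0], [-0.001, -0.001, -1.0]]
q [-0.063  0.207 -0.507  0.856  0.    -0.866]
tool shift mm [-0.3  0.3  0.8]
tool y yaw 136.0
turn about tool z -36.3Traceback (most recent call last):
  File "k.py", line 6, in <module>
    m=(abs(q[...,2]-.055)<.006)&(abs(q[...,0])<.024)&(q[...,1]>-.03)&(q[...,1]<.035); print('jaw y (top)',np.percentile(q[m][:,1],[5,50,95]).round(4),m.sum())
                                                                                                          ~~~~~~~~~~~~~^^^^^^^^^^^^^^^^^^^^^
    return _quantile_unchecked(
        a, q, axis, out, overwrite_input, method, keepdims, weights)
    return _ureduce(a,
                    func=_quantile_ureduce_func,
    ...<5 lines>...
                    overwrite_input=overwrite_input,
                    method=method)
    r = func(a, **kwargs)
    result = _quantile(arr,
                       quantiles=q,
    ...<2 lines>...
                       out=out,
                       weights=wgt)
    slices_having_nans = np.isnan(arr[-1, ...])
                                  ~~~^^^^^^^^^
IndexError: index -1 is out of bounds for axis 0 with size 0
```

```bash
sed -i '/top/d' k.py; python3 k.py
```

```text
t 13.1167 tcp [0.457  0.0513 0.0817] gap 0.04275109692034355 F [ 1.07  0.43 -2.69] M [ 0.048 -0.324  0.196]
[[-0.695, -0.719, 0.001], [-0.719, 0.695, 0.0], [-0.001, -0.001, -1.0]]
q [-0.063  0.207 -0.507  0.856  0.    -0.866]
tool shift mm [-0.3  0.3  0.7]
tool y yaw 135.98
turn about tool z -36.32Traceback (most recent call last):
  File "k.py", line 3, in <module>
    W=cloud(d,c); k=np.array([.4568,.0511]);y=np.array([.134,.991]);x=np.array([.991,-.134])
            ^
NameError: name 'd' is not defined. Did you mean: 'id'?
```

Emit:
{"op": "play_rows", "data": {
  "steps": [
    {"claw": 255, "dp": [0, 0, 0.0005], "angular": [0, 0, 3]},
    {"claw": 255, "dp": [0, 0, 0], "angular": [0, 0, 6]},
    {"claw": 255, "dp": [0, 0, 0], "angular": [0, 0, 6]},
    {"claw": 255, "dp": [0, 0, 0], "angular": [0, 0, 6]},
    {"claw": 255, "dp": [0, 0, 0], "angular": [0, 0, 6]},
    {"claw": 255, "dp": [0, 0, 0], "angular": [0, 0, 6]},
    {"claw": 255, "dp": [0, 0, 0], "angular": [0, 0, 3]},
    {"claw": 255, "dp": [0, 0, 0], "angular": [0, 0, 0]}
  ]
}}

```text
clock: 13.78
tcp_pos: [0.4569, 0.0515, 0.0817]
orientation: [0.0, -0.089, 0.996, 0.0]
wrist_force: [0.5, 2.2, 2.4]
finger_gap: 0.0431
```

```bash
sed -i "s/p,d,c=shot('scene')/p,d,c=shot('scene')/" k.py; head -3 k.py; grep -q "^k=\|; k=" k.py; python3 k.py
```

```text
from h import *
go(.457,.0517,.081,172.3)
W=cloud(d,c); k=np.array([.4568,.0511]);y=np.array([.134,.991]);x=np.array([.991,-.134])
t 13.7833 tcp [0.4569 0.0515 0.0817] gap 0.043053124463018455 F [0.46 2.17 2.42] M [0.327 0.11  0.106]
[[-0.984, -0.178, 0.001], [-0.178, 0.984, 0.0], [-0.001, 0.0, -1.0]]
q [-0.063  0.207 -0.508  0.856  0.    -0.242]
tool shift mm [-0.2  0.2  0.7]
tool y yaw 100.27
turn about tool z -72.03Traceback (most recent call last):
  File "k.py", line 3, in <module>
    W=cloud(d,c); k=np.array([.4568,.0511]);y=np.array([.134,.991]);x=np.array([.991,-.134])
            ^
NameError: name 'd' is not defined. Did you mean: 'id'?
```

```bash
sed -i 's/^W=cloud(d,c); k=/k=/' k.py; sed -i 's/p,d,c=shot(.scene.);W/p,d,c=shot("scene");W/' k.py; cat >> k.py <<'E'
np.save('pics/last.npy',p)
E
python3 k.py
```

```text
t 13.7833 tcp [0.4569 0.0515 0.0817] gap 0.043053124463018455 F [0.46 2.17 2.42] M [0.327 0.11  0.106]
[[-0.984, -0.178, 0.001], [-0.178, 0.984, 0.0], [-0.001, 0.0, -1.0]]
q [-0.063  0.207 -0.508  0.856  0.    -0.242]
tool shift mm [-0.2  0.2  0.7]
tool y yaw 100.27
turn about tool z -72.03Traceback (most recent call last):
  File "k.py", line 4, in <module>
    q=np.dstack([(W[...,:2]-k)@x,(W[...,:2]-k)@y-.075,W[...,2]])
                  ^
NameError: name 'W' is not defined
```

Emit:
{"op": "play_rows", "data": {
  "steps": [
    {"claw": 255, "dp": [0, 0, 0], "angular": [0, 0, 3]},
    {"claw": 255, "dp": [0, 0, 0], "angular": [0, 0, 4]},
    {"claw": 255, "dp": [0, 0, 0], "angular": [0, 0, 4]},
    {"claw": 255, "dp": [0, 0, 0], "angular": [0, 0, 4]},
    {"claw": 255, "dp": [0, 0, 0], "angular": [0, 0, 3]},
    {"claw": 255, "dp": [0, 0, 0], "angular": [0, 0, 2]},
    {"claw": 255, "dp": [0, 0, 0], "angular": [0, 0, 0]},
    {"claw": 255, "dp": [0, 0, 0], "angular": [0, 0, 0]}
  ]
}}

```text
clock: 14.45
tcp_pos: [0.4569, 0.0516, 0.0817]
orientation: [0.0, 0.084, 0.997, 0.0]
wrist_force: [-0.3, 3.3, 5.1]
finger_gap: 0.0429
```

```bash
python3 k.py
```

```text
t 14.45 tcp [0.4569 0.0516 0.0817] gap 0.04289998931782532 F [-0.33  3.33  5.06] M [0.539 0.295 0.219]
[[-0.986, 0.166, 0.001], [0.166, 0.986, 0.001], [-0.001, 0.001, -1.0]]
q [-0.063  0.207 -0.507  0.856  0.001  0.104]
tool shift mm [-0.1  0.1  0.7]
tool y yaw 80.42
turn about tool z -91.88Traceback (most recent call last):
  File "k.py", line 4, in <module>
    q=np.dstack([(W[...,:2]-k)@x,(W[...,:2]-k)@y-.075,W[...,2]])
                  ^
NameError: name 'W' is not defined
```

```bash
cat > k.py <<'E'
from h import *
go(.457,.0517,.081,172.3)
p,d,c=shot('scene'); W=cloud(d,c); np.save('pics/last.npy',p)
k=np.array([.4568,.0511]);y=np.array([.134,.991]);x=np.array([.991,-.134])
q=np.dstack([(W[...,:2]-k)@x,(W[...,:2]-k)@y-.075,W[...,2]])
m=(abs(q[...,2]-.055)<.006)&(abs(q[...,0])<.03)&(q[...,1]>-.03)&(q[...,1]<.04); print('jaw pts',m.sum(), np.percentile(q[m][:,1],[5,50,95]).round(4) if m.sum() else '')
m=(abs(q[...,2]-.117)<.003)&(abs(q[...,0])<.04)&(abs(q[...,1]-.048)<.04); print('lid',cv2.minEnclosingCircle((q[m][:,:2]*1000).astype(np.float32)))
E
python3 k.py
```

```text
t 14.45 tcp [0.4569 0.0516 0.0817] gap 0.04289998931782532 F [-0.33  3.33  5.06] M [0.539 0.295 0.219]
[[-0.986, 0.166, 0.001], [0.166, 0.986, 0.001], [-0.001, 0.001, -1.0]]
q [-0.063  0.207 -0.507  0.856  0.001  0.104]
tool shift mm [-0.1  0.1  0.7]
tool y yaw 80.42
turn about tool z -91.88
jaw pts 25 [0.0173 0.0226 0.0292]
lid ((-1.4367311000823975, 53.602638244628906), 21.81345558166504)
```

Emit:
{"op": "play_rows", "data": {
  "steps": [
    {"claw": 255, "dp": [0, 0, -0.0006], "angular": [0, 0, 2]},
    {"claw": 255, "dp": [0, 0, 0], "angular": [0, 0, 3]},
    {"claw": 255, "dp": [0, 0, 0], "angular": [0, 0, 3]},
    {"claw": 255, "dp": [0, 0, 0], "angular": [0, 0, 3]},
    {"claw": 255, "dp": [0, 0, 0], "angular": [0, 0, 2]},
    {"claw": 255, "dp": [0, 0, 0], "angular": [0, 0, 2]},
    {"claw": 255, "dp": [0, 0, 0], "angular": [0, 0, 0]},
    {"claw": 255, "dp": [0, 0, 0], "angular": [0, 0, 0]}
  ]
}}

```text
clock: 15.17
tcp_pos: [0.4568, 0.0517, 0.0817]
orientation: [0.0, 0.213, 0.977, 0.001]
wrist_force: [1.1, 4.6, 0.5]
finger_gap: 0.0431
```

```bash
python3 k.py
```

```text
t 15.1667 tcp [0.4568 0.0517 0.0817] gap 0.04313195061913794 F [1.06 4.6  0.52] M [ 0.964 -0.186 -0.087]
[[-0.909, 0.417, 0.001], [0.417, 0.909, 0.001], [-0.0, 0.001, -1.0]]
q [-0.063  0.207 -0.507  0.856  0.001  0.367]
tool shift mm [-0.1  0.1  0.7]
tool y yaw 65.37
turn about tool z -106.93
jaw pts 25 [0.0175 0.0232 0.0278]
lid ((-0.6392920613288879, 51.435428619384766), 22.276214599609375)
```

```bash
cat > a.py <<'E'
from h import *
L=[]
for i in range(5):
    p,d,c=shot('scene'); s=env.get_state(); L.append(np.r_[s['wrist_force'],s['ft_torque']])
np.save('pics/last.npy',p)
L=np.array(L); print('mean F,M',L.mean(0).round(2),'std',L.std(0).round(2)); go(.457,.0517,.081,172.3)
E
python3 a.py
```

```text
mean F,M [ 1.54  5.03 -0.01  1.01 -0.26 -0.01] std [0.46 0.14 0.32 0.01 0.03 0.02]
t 15.4667 tcp [0.4568 0.0516 0.0817] gap 0.0429025983436448 F [1.86 5.12 0.1 ] M [ 1.005 -0.225  0.003]
[[-0.909, 0.417, 0.001], [0.417, 0.909, 0.001], [-0.0, 0.001, -1.0]]
q [-0.063  0.207 -0.507  0.856  0.001  0.367]
tool shift mm [-0.2  0.1  0.7]
tool y yaw 65.34
turn about tool z -106.96
```

Emit:
{"op": "play_rows", "data": {
  "steps": [
    {"claw": 255, "dp": [0.0003, 0.0005, 0], "angular": [0, 0, 2]},
    {"claw": 255, "dp": [0, 0, 0], "angular": [0, 0, 2]},
    {"claw": 255, "dp": [0, 0, 0], "angular": [0, 0, 2]},
    {"claw": 255, "dp": [0, 0, 0], "angular": [0, 0, 2]},
    {"claw": 255, "dp": [0, 0, 0], "angular": [0, 0, 2]},
    {"claw": 255, "dp": [0, 0, 0], "angular": [0, 0, 2]},
    {"claw": 255, "dp": [0, 0, 0], "angular": [0, 0, 2]},
    {"claw": 255, "dp": [0, 0, 0], "angular": [0, 0, 2]}
  ]
}}

```text
clock: 16.13
tcp_pos: [0.4569, 0.0518, 0.0817]
orientation: [0.0, 0.348, 0.937, 0.0]
wrist_force: [1.9, 4.0, -1.0]
finger_gap: 0.043
```

```bash
python3 a.py; python3 k.py | tail -2
```

```text
mean F,M [ 1.83  3.34 -0.47  0.71 -0.39 -0.08] std [0.39 0.75 0.75 0.12 0.11 0.03]
t 16.3833 tcp [0.4568 0.0518 0.0817] gap 0.043210732084357203 F [ 1.75  3.34 -1.75] M [ 0.561 -0.199 -0.033]
[[-0.758, 0.652, 0.001], [0.652, 0.758, -0.0], [-0.001, 0.0, -1.0]]
q [-0.062  0.207 -0.507  0.856 -0.     0.648]
tool shift mm [-0.2  0.   0.7]
tool y yaw 49.32
turn about tool z -122.98
jaw pts 23 [0.0169 0.0231 0.0298]
lid ((-2.6558239459991455, 51.44587326049805), 22.1663875579834)
```

Mz went from about +0.22 N m (turning against resistance) through zero to -0.08 N m, which looks like the clutch drawing the knob on into the notch. I'll turn on into the notch, in small steps.

Emit:
{"op": "play_rows", "data": {
  "steps": [
    {"claw": 255, "dp": [0, 0, 0], "angular": [0, 0, 2]},
    {"claw": 255, "dp": [0, 0, 0], "angular": [0, 0, 2]},
    {"claw": 255, "dp": [0, 0, 0], "angular": [0, 0, 2]},
    {"claw": 255, "dp": [0, 0, 0], "angular": [0, 0, 2]},
    {"claw": 255, "dp": [0, 0, 0], "angular": [0, 0, 0]},
    {"claw": 255, "dp": [0, 0, 0], "angular": [0, 0, 0]},
    {"claw": 255, "dp": [0, 0, 0], "angular": [0, 0, 0]},
    {"claw": 255, "dp": [0, 0, 0], "angular": [0, 0, 0]}
  ]
}}

```text
clock: 17.1
tcp_pos: [0.4569, 0.0518, 0.0817]
orientation: [0.0, 0.412, 0.911, 0.0]
wrist_force: [4.5, 3.9, -2.4]
finger_gap: 0.0431
```

```bash
python3 a.py; python3 - <<'E'
import numpy as np,cv2
p=np.load('pics/last.npy'); cv2.imwrite('pics/s6.png',cv2.resize(p[190:290,230:330],None,fx=6,fy=6,interpolation=cv2.INTER_CUBIC)[...,::-1])
E
```

```text
mean F,M [ 3.57  3.59 -1.99  0.76 -0.75  0.09] std [0.32 0.43 0.42 0.04 0.04 0.03]
t 17.35 tcp [0.4569 0.0518 0.0817] gap 0.04319912406679126 F [ 3.18  3.39 -1.6 ] M [ 0.771 -0.708  0.117]
[[-0.66, 0.751, 0.001], [0.751, 0.66, -0.0], [-0.001, 0.001, -1.0]]
q [-0.062  0.207 -0.507  0.856  0.     0.788]
tool shift mm [-0.2  0.   0.7]
tool y yaw 41.31
turn about tool z -130.99
```

View pics/s6.png

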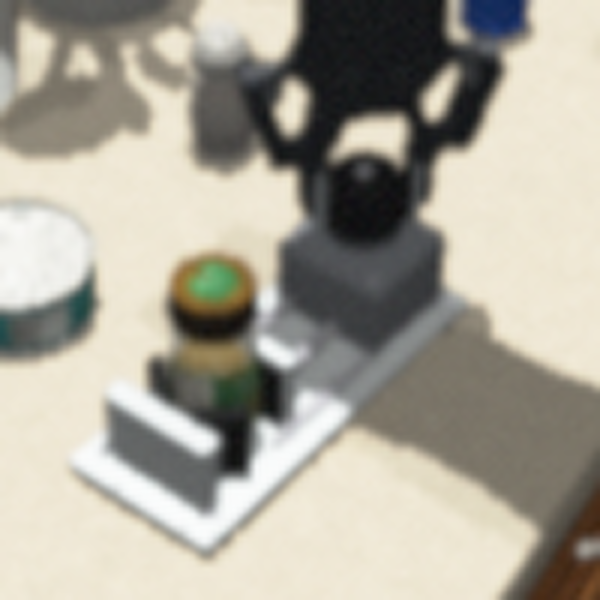

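Torque is rising again (+0.09 N m), so the knob has seated in the next notch. The jaw median also stayed put (22.6, 23.2, 23.1 mm) while the knob turned from 92° to 123°, so the clutch slipped. Letting go.

Emit:
{"op": "play_rows", "data": {
  "steps": [
    {"claw": 40, "dp": [0, 0, 0], "angular": [0, 0, 0]},
    {"claw": 40, "dp": [0, 0, 0], "angular": [0, 0, 0]},
    {"claw": 40, "dp": [0, 0, 0], "angular": [0, 0, 0]},
    {"claw": 40, "dp": [0, 0, 0], "angular": [0, 0, 0]},
    {"claw": 40, "dp": [0, 0, 0], "angular": [0, 0, 0]},
    {"claw": 40, "dp": [0, 0, -0.02], "angular": [0, 0, 0]},
    {"claw": 40, "dp": [0, 0, -0.03], "angular": [0, 0, 0]},
    {"claw": 40, "dp": [0, 0, -0.04], "angular": [0, 0, 0]}
  ]
}}

```text
clock: 18.02
tcp_pos: [0.4541, 0.0517, 0.1704]
orientation: [-0.003, 0.413, 0.911, -0.001]
wrist_force: [0.9, 0.0, -0.5]
finger_gap: 0.0719
```

Emit:
{"op": "play_rows", "data": {
  "steps": [
    {"claw": 40, "dp": [0, 0, -0.03], "angular": [0, 0, 0]},
    {"claw": 40, "dp": [0.015, -0.04, 0], "angular": [0, 0, 0]},
    {"claw": 40, "dp": [0.01, -0.04, 0], "angular": [0, 0, 0]},
    {"claw": 40, "dp": [0.01, -0.04, 0], "angular": [0, 0, 0]},
    {"claw": 40, "dp": [0.01, -0.04, 0], "angular": [0, 0, 0]},
    {"claw": 40, "dp": [0.01, -0.03, 0], "angular": [0, 0, 0]},
    {"claw": 40, "dp": [0, 0, 0], "angular": [0, 0, 0]},
    {"claw": 40, "dp": [0, 0, 0], "angular": [0, 0, 0]}
  ]
}}

```text
clock: 18.68
tcp_pos: [0.2774, -0.0323, 0.2019]
orientation: [0.001, 0.414, 0.91, -0.0]
wrist_force: [0.1, 0.9, 0.7]
finger_gap: 0.072
```

```bash
python3 - <<'E'
from h import *
go(.457,.0517,.081,172.3)
k=np.array([.4568,.0511]);y=np.array([.134,.991]);x=np.array([.991,-.134])
a={n:np.load(f'pics/{n}0.npz') for n in('top','scene')}
for n in('top','scene'):
    p,d,c=shot(n)
    for t,dd in(('before',a[n]['d']),('now',d)):
        W=cloud(dd,c); q=np.dstack([(W[...,:2]-k)@x,(W[...,:2]-k)@y-.075,W[...,2]])
        m=(abs(q[...,2]-.055)<.005)&(abs(q[...,0])<.025)&(q[...,1]>-.03)&(q[...,1]<.032); print(n,t,'jaw',m.sum(),np.percentile(q[m][:,1],[5,50,95]).round(4) if m.sum() else '')
        m=(abs(q[...,2]-.117)<.004)&(abs(q[...,0])<.04)&(abs(q[...,1]-.048)<.04)
        if m.sum(): print('   lid',cv2.minEnclosingCircle((q[m][:,:2]*1000).astype(np.float32)))
    if n=='top': A=p[150:270,190:430]
    else: B=p[160:290,220:365]
A=cv2.resize(A,(720,360),interpolation=cv2.INTER_CUBIC)[:300];B=cv2.resize(B,None,fx=2.3,fy=2.3,interpolation=cv2.INTER_CUBIC)[:,:]
C=np.zeros((300+B.shape[0],720,3),np.uint8);C[:300]=A;C[300:,:B.shape[1]]=B;cv2.imwrite('pics/fin.png',C[...,::-1]);print(C.shape)
E
```

```text
t 18.6833 tcp [ 0.2774 -0.0323  0.2019] gap 0.0720134066069102 F [0.1  0.92 0.72] M [-0.008 -0.05   0.006]
[[-0.657, 0.754, 0.001], [0.754, 0.657, -0.001], [-0.002, 0.001, -1.0]]
q [-0.406 -0.262 -0.64   1.191 -0.     0.448]
tool shift mm [-54.4 190.5 121.1]
tool y yaw 41.05
turn about tool z -131.25
top before jaw 108 [0.0075 0.0135 0.0208]
top now jaw 111 [0.0133 0.0198 0.0268]
   lid ((-0.6473284363746643, 48.36354446411133), 21.807159423828125)
scene before jaw 56 [0.011  0.0178 0.0238]
scene now jaw 20 [0.0165 0.0218 0.0302]
   lid ((-2.215972423553467, 53.426063537597656), 22.74720573425293)
(599, 720, 3)
```

View pics/fin.png

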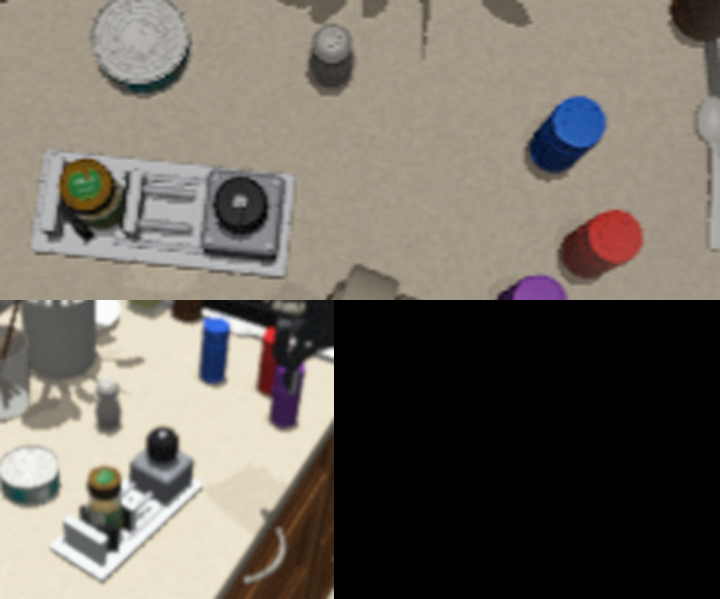

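The jaw advanced 6.2 mm (1.55 rad) for 2.29 rad of knob turn. That leaves about 0.73 rad of slip, which matches one click of 0.79. The jar is upright with the jaw against it and the gripper is clear, so I'm handing in.

```bash
python3 -c "
from workcell import env
print(env.hand_in())"
```

```text
the job is handed in; nothing more can be done
None
```

The spice jar is standing upright in the nest, clamped by the vise after one clutch click. The gripper had let go and moved clear, and I handed the job in at 18.8 s of the 67 s allowed.

**What I did:** I picked up the brown-lidded jar, set it in the gap between jaw and V block and released it. I then gripped the knob at 35 N and turned it 131° clockwise. Vertical force on the knob stayed within about ±5.5 N.

**Checks that the clutch clicked:**
- **Torque:** it went from +0.22 N m to about 0, then −0.08 (the clutch pulling the knob on), then +0.09 (seated in the next notch).
- **Jaw travel:** seen from the top camera, the jaw moved 6.2 mm, which accounts for 1.55 rad of the 2.29 rad turned. The remaining slip of about 0.73 rad (±0.12) fits one click of 0.79.
- **Clamping:** the lid centre is 21.6 mm from the jaw face, where contact is expected at 21 mm.

**Bystanders:** the salt shaker and the look-alikes showed no change in the last picture. The gold-lidded jar was outside that crop and the teaspoon only partly in it; the arm's path stayed away from both.

**What disagreed or was not seen:**
- **Scene camera:** it was noisy and read differently from the top camera, with the jaw advancing only about 4 mm and the lid about 5 mm farther toward the V block.
- **Peak torque:** I never sampled the 0.3–0.45 N m peak itself, because it fell between readings.

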